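Load a bearing onto the spin-test stand

ROBOT

A 7-joint arm with a two-finger parallel gripper is mounted at the origin on the work surface. World frame = base frame: x ahead of the robot, y to its left, z up, the work surface at z = 0. Lengths are in m, angles in rad, forces in N, time in s.
With the tool pointing down it reaches from about 0.4 to 0.85 m from the base axis. Payload 4.5 kg.
Tool frame: the origin (TCP) lies on the centre line of the jaws, within the pads' length; the fingertips stand 8 mm ahead of it and the grasp point (between the pads) lies 11 mm behind it (robot.tip_reach is the z of the fingertips in the tool frame, in m); z points along the fingers, y is the direction in which the jaws open and shut (so a half turn about z gives the same grasp; the last joint's range is limited). The gripper opens to 88 mm and grips with 3 to 60 N. Pads are 18 mm wide; open, the fingers measure 123 mm over their backs; the gripper's body (75 mm by 187 mm) begins 45 mm behind the grasp point.
Start: joints at [1.171, 0.689, -0.195, 1.565, 0.157, 0.902, -0.215], TCP at [0.263, -0.567, 0.247] pointing down, gripper open.
Joint ranges: [-3.01, 3.01], [-0.46, 2.08], [-1.47, 1.51], [0.13, 2.56], [-1, 4.14], [0.04, 2.09], [-2.66, 2.66]. Speed limits (rad/s): [2.57, 2.57, 3.14, 3.14, 3.14, 3.14, 3.14].

INTERFACE

Orientations are given as a unit quaternion [w, x, y, z].
In Python, from bench import robot gives the robot as it stands. Calls block until the motion is done:
- robot.reach(position, orientation): joint-space move of the TCP to a pose.
- robot.move_linear(position, velocity=0.15, attitude=None): straight line of the TCP; attitude=None keeps the orientation; velocity is the mean speed in m/s.
- robot.move_j(angles): joint-space move.
- robot.gripper_to(opening): finger opening in m; the grip force is fixed at half the most; returns when the fingers have stopped.
- robot.pause(seconds).
- robot.ik(position, orientation): joint angles nearest the present ones, or None.
- robot.observe(): the state.
- robot.snapshot(name): name is "side" or "top" or "wrist"; returns the picture (420x560x3 uint8, blue, green, red); there is no depth.
- robot.get_calibration(name): a dict with "camera_matrix" (3x3 intrinsics, pixels), "R" (3x3) and "t" (3): a world point X has camera coordinates R X + t; the wrist camera has in their place "T_tool_cam" (4x4, takes a point from camera to tool coordinates, whose origin is the TCP and whose axes are the flange's). Camera axes: x right, y down, z forward; pixel columns grow to the right and rows downward; lengths in m; the calibration is good to about 2 mm. A picture is of the moment at which its call begins: read the wrist's pose just before it. get_calibration takes no time and is no camera call.
A pose or a line that the arm cannot do raises robot.MotionError and nothing moves.
- robot.close_job(): hands the job in, once; it reports no verdict.
The state is a dict: "time_s": time; "q": joint angles; "dq": joint speeds; "tau": joint torques, N m; "eef_pos": TCP position; "tool_rot": TCP orientation; "contact_force": force on the tool from outside, world axes, zero at the start; "ft_torque": the same for the moment, N m; "grip_width": finger opening in m.
Only numpy, scipy, OpenCV 4.12 (cv2) and the standard library are available. Lean on these libraries where they do the work, as an engineer would, in place of code of your own. Each camera call takes 0.05 s, during which the arm holds its last target.

TASK

Load the big bearing for its spin test: slide it over the stand's upright arbor and lower it, without letting it drop, until it sits fully home and level on the shoulder. Then push the guard door shut until the roller catch has snapped in and holds it closed. Leave the small bearing, the step motor and the cutters where they lie.

Things in the scene. Friction and masses are not known exactly. Their poses are not given: they have to be found in the camera images.
- bearing_mid (a point): Centre (half-way up, on the axis) of the big sealed bearing: a loose steel ring with black seals, lying flat on the bench; outside diameter 52 mm, bore 25 mm, 21 mm high, about 0.18 kg. Either face may be up. z is the bearing's axis.
- small_bearing_mid (a point): Centre of the small sealed bearing, a bystander lying flat: outside diameter 35 mm, bore 15 mm, 11 mm high.
- step_motor: Bystander: a black and aluminium square stepping motor, 42 by 42 by 48 mm with a thin 20 mm shaft on top, standing upright; origin at the centre of its underside.
- cutters: Bystander: flush cutters with teal grips lying flat, about 130 mm long (along x) by 65 mm wide by 13 mm high; origin on the bench near the pivot.
- stand: Spin-test stand, fixed; origin on the bench on the arbor's axis; x to its back, y to its left, z up. Grey base 215 x 215 mm, 60 high. Open-topped guard (aluminium posts, clear panels), 200 mm square outside, 170 inside, up to 140 above the bench, on the back and both sides; the door closes the front (-x). A slim pickup stands inside at the back (x from 55 mm, up to 118 above the bench).
- seat (a point): Centre of the shoulder the bearing must sit on, 95 mm above the bench, on the arbor's axis; same axes as the stand. The arbor rises 34 mm from it: diameter 23 mm for 24 mm, then a nose tapering to 15 mm. A seated bearing's centre is 10.5 mm above this point. The shoulder is 32 mm in diameter and 10 mm high, the spindle housing below it 46 mm in diameter.
- guard_door (a joint): Angle of the guard door, rad: 0 shut on its catch, growing as it opens outward (towards the stand's -x), at most 1.9; starts open. Vertical hinge at the stand's left (+y) front corner; stays where it is left (hinge friction 0.06 N m). The sprung roller catch resists with about 2.6 N at the free edge over the last 0.06 rad, then pulls the door in and holds it.
- door_hinge (a point): Point on the door's hinge line, half-way up the door (102 mm above the bench), in the middle of its 12 mm thickness; at x -106, y +100 mm of the stand. Turns with the door: its -y axis runs along the door from hinge to free edge, its -x axis points out of the outer face.
- door_face (a point): Point on the door's outer face, half-way up, 130 mm from the hinge line: a good place to push. Turns with the door like door_hinge. The door is a flat framed clear panel 194 mm long, 12 mm thick, from 64 to 140 mm above the bench.
- door_pull (a point): Centre of the black knob (18 mm diameter, 8 mm thick, on a short stem) that stands 22 mm out from the door's outer face, half-way up, 178 mm from the hinge line; turns with the door.
Not all that is in view belongs to the job. Leave any blue, red or yellow look-alike of the part that bears bearing_mid alone.

How it is judged:
On the way, in this order (a step that is already met when the one before it is completed fails the run):
1. the bearing sits home and level on the shoulder, around the arbor, let go, with the door still open (z of bearing_mid in the frame of seat between 0.008 and 0.0125 m and horizontal distance between bearing_mid and seat below 0.003 m and angle between the z axis of bearing_mid and the z axis of seat, either way round below 0.06 rad and contact force between the fingers and bearing below 0.1 N and value of joint guard_door above 0.3 rad), for 0.2 s.
2. the door is shut on its catch (value of joint guard_door below 0.015 rad), for 0.2 s.
At the end, for the whole second after the job is handed in: The big bearing rests on the shoulder around the arbor (within 2 mm of fully home, 3 mm of the axis, level within 0.06 rad, at rest) and the guard door is shut on its catch (within 0.015 rad) (z of bearing_mid in the frame of seat between 0.008 and 0.0125 m and horizontal distance between bearing_mid and seat below 0.003 m and angle between the z axis of bearing_mid and the z axis of seat, either way round below 0.06 rad and linear speed of bearing below 0.02 m/s and value of joint guard_door below 0.015 rad); the robot touches nothing.
It fails at once if the bearing drops down the arbor instead of being lowered (faster than 0.4 m/s within 45 mm above its seat) (horizontal distance between bearing_mid and seat below 0.012 m and z of bearing_mid in the frame of seat between 0 and 0.045 m and linear speed of bearing above 0.4 m/s).
It fails at once if the small bearing, the step motor or the cutters are moved more than 30 mm (distance of any of small_bearing_mid, step_motor, cutters from where it was at the start of the episode above 0.03 m).
It also fails if it takes over 69 s, if anything falls off the work surface, if the arm or the gripper's body presses on something with over 40 N, if the wrist force passes 120 N, or if a joint passes its speed limit or range.

## Working session

There is one attempt and no reset: what is moved stays moved. The work goes in short steps, each a Python script; the robot and the scene stay as the last script left them, time stands still between calls to the robot, and variables do not carry over. Pictures are saved under pics/ and viewed, and the job is handed in when it is done.

```bash
ls; mkdir -p pics; python3 - <<'E'
from bench import robot
import cv2, numpy as np
np.set_printoptions(precision=4,suppress=True)
for n in ["side","top","wrist"]:
    im=robot.snapshot(n); cv2.imwrite(f"pics/{n}0.png",im)
    print(n,robot.get_calibration(n))
print(robot.observe(), robot.tip_reach)
E
```

```text
pics
side {'camera_matrix': array([[430.3138,   0.    , 270.1219],
       [  0.    , 430.3138, 214.3221],
       [  0.    ,   0.    ,   1.    ]]), 'R': array([[-0.8149, -0.5793, -0.0166],
       [-0.3731,  0.5464, -0.7498],
       [ 0.4435, -0.6049, -0.6614]]), 't': array([0.4326, 0.3681, 0.8432])}
top {'camera_matrix': array([[481.5486,   0.    , 282.6939],
       [  0.    , 481.5486, 212.0437],
       [  0.    ,   0.    ,   1.    ]]), 'R': array([[-0.0082, -1.    ,  0.0017],
       [-0.985 ,  0.0078, -0.1725],
       [ 0.1724, -0.0031, -0.985 ]]), 't': array([-0.1195,  0.5921,  1.0104])}
wrist {'camera_matrix': array([[361.8318,   0.    , 279.6248],
       [  0.    , 361.8318, 206.5539],
       [  0.    ,   0.    ,   1.    ]]), 'T_tool_cam': array([[-0.0009, -0.9478, -0.3188,  0.0823],
       [ 1.    , -0.0008, -0.0006, -0.0007],
       [ 0.0003, -0.3188,  0.9478, -0.1383],
       [ 0.    ,  0.    ,  0.    ,  1.    ]])}
{'time_s': 0.15, 'q': array([ 1.1708,  0.6898, -0.1945,  1.5661,  0.1573,  0.9025, -0.2151]), 'dq': array([-0.0012, -0.0025, -0.0006, -0.003 ,  0.0001, -0.001 , -0.0001]), 'tau': array([ -0.0008, -52.7862,  -1.2681, -15.3588,  -0.0525,   0.0039,
         0.0001]), 'eef_pos': array([ 0.2625, -0.5667,  0.2461]), 'tool_rot': array([-0.0007,  0.9766,  0.2152, -0.0002]), 'contact_force': array([ 0.0234, -0.1448, -0.4389]), 'ft_torque': array([-0.0389,  0.0179, -0.0139]), 'grip_width': 0.08822993751406555} 0.008
```

View pics/top0.png

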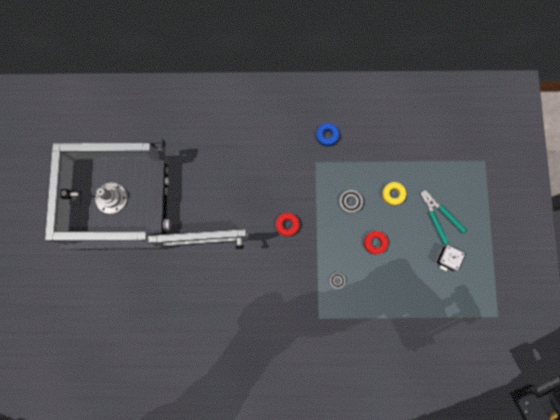

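View pics/side0.png

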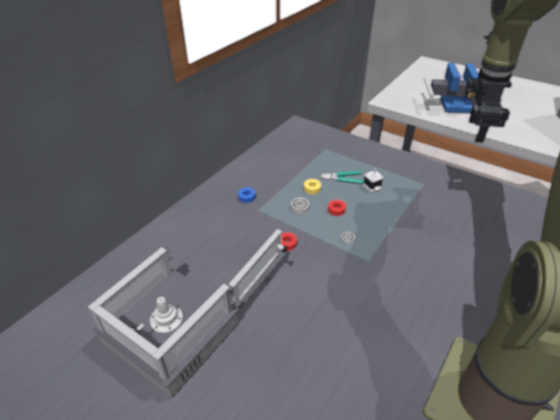

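View pics/wrist0.png

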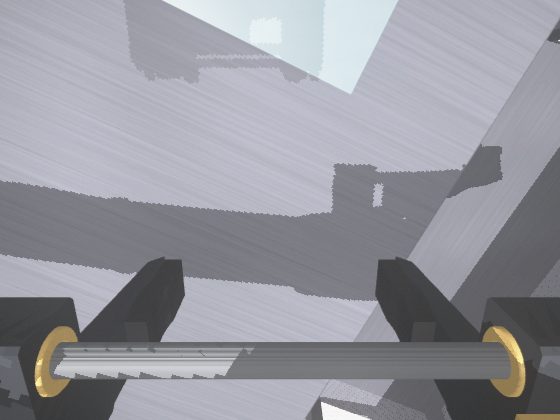

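The top view shows the big grey bearing at (350,202) and the small one at (338,280). The red rings are at (287,224) and (376,243), the yellow one at (394,193) and the blue one at (328,134). These coloured rings are decoys. The stand is on the left with its arbor at about (110,197), and the open door runs from (150,238) to (245,235). Next I'll measure and make an enlarged crop.

```bash
cat > h.py <<'E'
import numpy as np, cv2
np.set_printoptions(precision=4,suppress=True)
from bench import robot
from scipy.spatial.transform import Rotation as Ro
def cam(n,o=None):
    c=robot.get_calibration(n)
    if n!="wrist": return c["camera_matrix"],np.array(c["R"]),np.array(c["t"])
    o=o or robot.observe(); w=o["tool_rot"]
    T=np.eye(4); T[:3,:3]=Ro.from_quat([w[1],w[2],w[3],w[0]]).as_matrix(); T[:3,3]=o["eef_pos"]
    M=np.linalg.inv(T@c["T_tool_cam"]); return c["camera_matrix"],M[:3,:3],M[:3,3]
def ray(C,px):
    K,R,t=C; d=R.T@np.linalg.solve(K,[px[0],px[1],1.]); return -R.T@t,d
def onz(C,px,z):
    o,d=ray(C,px); return o+d*(z-o[2])/d[2]
def proj(C,X):
    K,R,t=C; p=K@(R@np.asarray(X,float)+t); return p[:2]/p[2]
def tri(Cs,ps):
    A=np.zeros((3,3));b=np.zeros(3)
    for C,p in zip(Cs,ps):
        o,d=ray(C,p); d/=np.linalg.norm(d); P=np.eye(3)-np.outer(d,d); A+=P;b+=P@o
    X=np.linalg.solve(A,b); return X,[proj(C,X)-p for C,p in zip(Cs,ps)]
E
python3 - <<'E'
from h import *
t=cv2.imread("pics/top0.png"); s=cv2.imread("pics/side0.png")
a=cv2.resize(t[125:260,40:260],None,fx=3.6,fy=3.6,interpolation=cv2.INTER_CUBIC); cv2.imwrite("pics/c1.png",a)
b=cv2.resize(t[120:300,310:490],None,fx=3.3,fy=3.3,interpolation=cv2.INTER_CUBIC); cv2.imwrite("pics/c2.png",b)
c=cv2.resize(s[225:400,85:305],None,fx=3.4,fy=3.4,interpolation=cv2.INTER_CUBIC); cv2.imwrite("pics/c3.png",c)
C=cam("top")
for p,z in [((350,202),.021),((338,280),.011),((110,197),.095),((101,189),.129)]: print(p,onz(C,p,z))
E
```

```text
(350, 202) [ 0.6185 -0.2779  0.021 ]
(338, 280) [ 0.443  -0.2468  0.011 ]
(110, 197) [0.6189 0.2424 0.095 ]
(101, 189) [0.6287 0.2495 0.129 ]
```

View pics/c1.png

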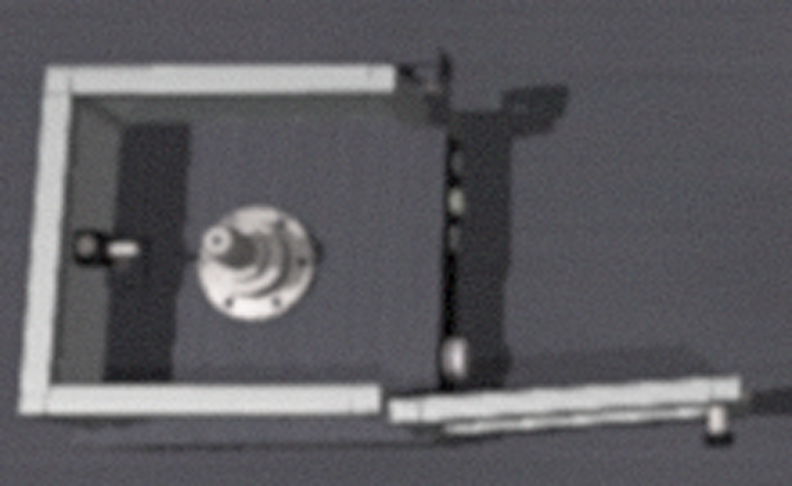

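View pics/c2.png

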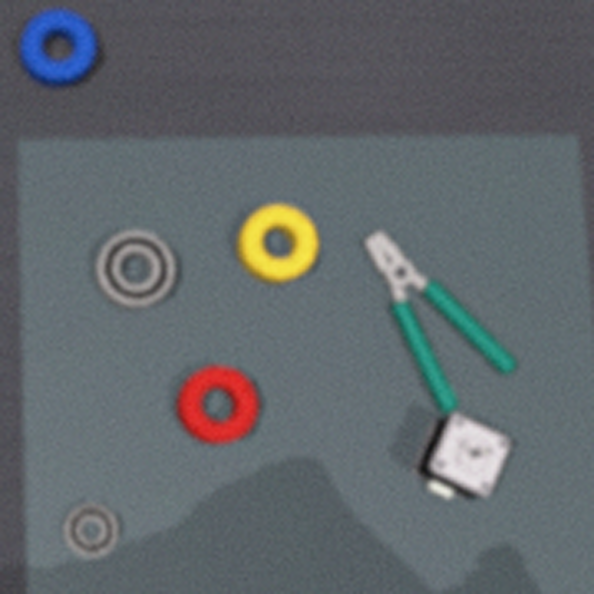

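View pics/c3.png

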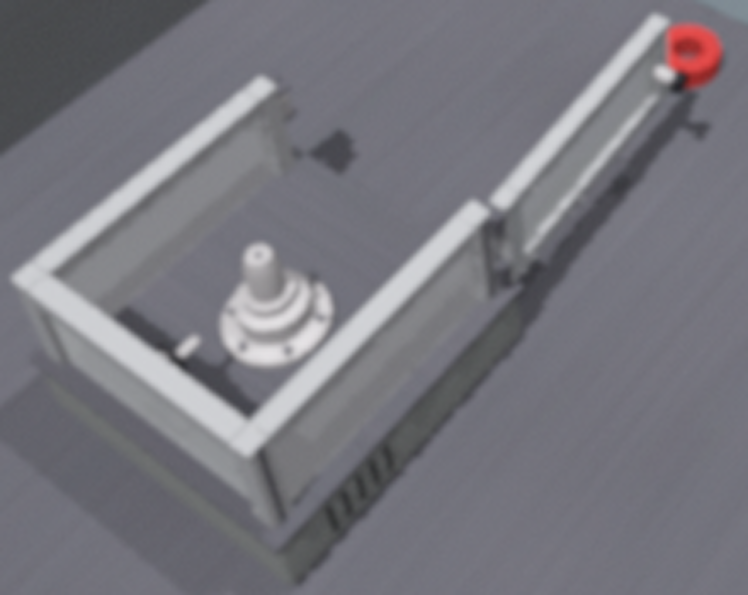

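```bash
python3 - <<'E'
from h import *
C=cam("top");S=cam("side")
f=lambda p:(40+(p[0]+.5)/3.6-.5,125+(p[1]+.5)/3.6-.5)
g=lambda p:(85+(p[0]+.5)/3.4-.5,225+(p[1]+.5)/3.4-.5)
top,e=tri([C,S],[f((218,241)),g((260,250))]); print("arbor top",top,e)
print(onz(C,f((218,241)),.129), onz(S,g((260,250)),.129), "flange c", onz(C,f((257,263)),.085))
for n,p in dict(bl_out=(20,413),br_out=(47,66),fr=(393,66),fl=(379,412)).items(): print(n,onz(C,f(p),.14))
for n,p in dict(hin=(390,395),free_in=(740,377),free_out=(740,402),hout=(390,423)).items(): print(n,onz(C,f(p),.14))
# bearing: ellipse fits
t=cv2.imread("pics/top0.png")
for q in [[0,2**.5/2,2**.5/2,0],[0,2**.5/2,-2**.5/2,0]]:
  for X in [[.6185,-.278,.2],[.6185,-.278,.0105],[.62,.245,.25],[.62,.245,.105],[.51,.01,.1],[.62,.13,.1]]:
    print(X,robot.ik(X,q))
E
```

```text
arbor top [0.6231 0.2496 0.1338] [array([-0.2781, -0.4154]), array([0.4772, 0.1321])]
[0.6233 0.2508 0.129 ] [0.6276 0.2479 0.129 ] flange c [0.6194 0.2437 0.085 ]
bl_out [0.524  0.3508 0.14  ]
br_out [0.7245 0.3507 0.14  ]
fr [0.723  0.1519 0.14  ]
fl [0.523  0.1518 0.14  ]
hin [0.5324 0.146  0.14  ]
free_in [ 0.541  -0.0485  0.14  ]
free_out [ 0.527  -0.0486  0.14  ]
hout [0.5168 0.1454 0.14  ]
[0.6185, -0.278, 0.2] [ 0.572   0.8392 -0.4374  1.426   0.3939  0.9636  0.0364]
[0.6185, -0.278, 0.0105] [ 0.5201  1.0796 -0.3276  1.5044  0.4946  0.6405 -0.047 ]
[0.62, 0.245, 0.25] [-0.2134  0.7718 -0.4605  1.4143  0.3674  1.0409 -0.7471]
[0.62, 0.245, 0.105] [-0.304   0.9255 -0.274   1.5316  0.33    0.7303 -0.7213]
[0.51, 0.01, 0.1] [ 0.041   0.7917 -0.248   2.0249  0.4883  0.3815 -0.5931]
[0.62, 0.13, 0.1] [-0.1036  0.9025 -0.325   1.643   0.4179  0.6655 -0.6454]
[0.6185, -0.278, 0.2] [ 0.1371  0.8558  0.4452  1.4537 -0.4187  0.927  -2.4403]
[0.6185, -0.278, 0.0105] [ 0.1724  1.1045  0.3669  1.5261 -0.5825  0.6218 -2.3065]
[0.62, 0.245, 0.25] [ 0.0831  1.0092 -1.2557  1.3963  0.9546  1.4041  1.9731]
[0.62, 0.245, 0.105] [ 0.0911  1.2227 -1.2586  1.5078  1.1895  1.3008  1.8326]
[0.51, 0.01, 0.1] [-0.3211  0.8255  0.3569  2.0435 -0.724   0.398  -2.5311]
[0.62, 0.13, 0.1] [-0.6386  1.0207  0.7195  1.6739 -0.8912  0.8071 -2.6428]
```

The triangulated arbor top is within 1 mm of the guard's centre, (0.6233, 0.2508). The stand is square to the world and the door is open about 1.53 rad. Next I'll hover over the bearing and refine its position with the wrist camera.

```bash
python3 - <<'E'
from h import *
q=[0,2**.5/2,2**.5/2,0]
robot.reach([.6185,-.278,.14],q)
o=robot.observe(); im=robot.snapshot("wrist"); cv2.imwrite("pics/w1.png",im)
print(o["time_s"],o["eef_pos"],o["tool_rot"]); np.save("o1.npy",o,allow_pickle=True)
print(proj(cam("wrist",o),[.6185,-.278,.021]))
E
```

```text
1.8667 [ 0.6176 -0.2805  0.1403] [ 0.0005  0.7082  0.706  -0.0008]
[282.5411 199.1432]
```

View pics/w1.png

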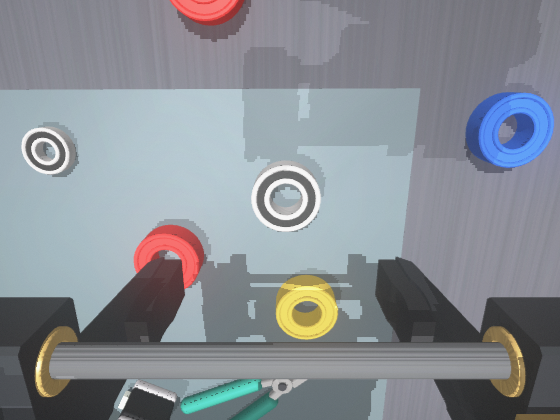

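The wrist view shows the grey bearing with black seals at (286,198), and the small one at (48,151). The coloured rings around them are decoys. I'll fit its seal ring and confirm with a crop.

```bash
python3 - <<'E'
from h import *
im=cv2.imread("pics/w1.png"); o=np.load("o1.npy",allow_pickle=True).item(); C=cam("wrist",o)
g=cv2.cvtColor(im,cv2.COLOR_BGR2GRAY); x0,y0=235,150
c=g[y0:y0+100,x0:x0+105]
m=(c<110).astype(np.uint8)
cs,h=cv2.findContours(m,cv2.RETR_CCOMP,cv2.CHAIN_APPROX_NONE)
v=cv2.resize(im[y0:y0+100,x0:x0+105],None,fx=5,fy=5,interpolation=cv2.INTER_CUBIC)
for k in cs:
    if len(k)<50: continue
    e=cv2.fitEllipse(k); p=(e[0][0]+x0,e[0][1]+y0); X=onz(C,p,.021)
    print(len(k),p,e[1],X, "diam mm",[d/361.8*(C[1]@X+C[2])[2]*1000 for d in e[1]])
    cv2.ellipse(v,((e[0][0]*5+2,e[0][1]*5+2),(e[1][0]*5,e[1][1]*5),e[2]),(0,0,255),1)
cv2.imwrite("pics/w1c.png",v)
E
```

```text
160 (285.8900680541992, 198.67775344848633) (54.39617919921875, 56.62533950805664) [ 0.621  -0.2776  0.021 ] diam mm [np.float64(40.54484910255536), np.float64(42.206380660061086)]
134 (285.950984954834, 198.9553565979004) (44.13087463378906, 46.419803619384766) [ 0.621  -0.2779  0.021 ] diam mm [np.float64(32.90193579311864), np.float64(34.6084552116442)]
```

View pics/w1c.png

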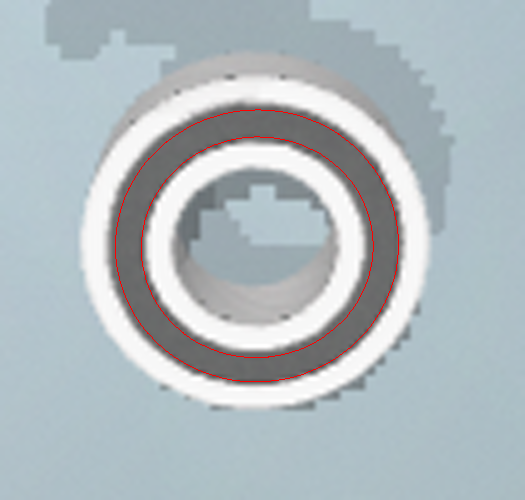

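It is the right part: about 51 mm outside diameter, neutral steel with black seals, at (0.621, −0.278). Grasping now.

```bash
python3 - <<'E'
from h import *
q=[0,2**.5/2,2**.5/2,0]
robot.gripper_to(.072)
robot.move_linear([.6205,-.2778,.05],velocity=.15,attitude=q)
o=robot.observe(); print(o["eef_pos"])
robot.move_linear([.6205,-.2778,.012],velocity=.06)
robot.pause(.2)
o=robot.observe(); print(o["time_s"],o["eef_pos"],o["contact_force"],o["tool_rot"])
robot.gripper_to(.045)
o=robot.observe(); print(o["time_s"],o["eef_pos"],o["contact_force"],o["grip_width"])
E
```

```text
[ 0.6212 -0.2779  0.0507]
4.0833 [ 0.6208 -0.2779  0.0125] [-0.1894 -0.0105 -0.2962] [0.0004 0.7071 0.7071 0.0002]
4.5333 [ 0.6208 -0.2779  0.0122] [0.8871 0.0808 0.7851] 0.05005419792113173
```

```bash
python3 - <<'E'
from h import *
robot.move_linear([.6208,-.2779,.21],velocity=.12)
robot.pause(.2)
o=robot.observe(); im=robot.snapshot("wrist"); cv2.imwrite("pics/w2.png",im); np.save("o2.npy",o,allow_pickle=True)
print(o["time_s"],o["eef_pos"],o["contact_force"],o["grip_width"])
robot.move_linear([.6233,.2508,.21],velocity=.25)
robot.pause(.3)
o=robot.observe(); im=robot.snapshot("wrist"); cv2.imwrite("pics/w3.png",im); np.save("o3.npy",o,allow_pickle=True)
print(o["time_s"],o["eef_pos"],o["contact_force"],o["grip_width"])
for n in("side","top"): cv2.imwrite(f"pics/{n}3.png",robot.snapshot(n))
E
```

```text
6.5333 [ 0.6206 -0.2778  0.2095] [-0.0096 -0.4136 -2.5456] 0.05047946487508889
9.15 [0.6234 0.2505 0.21  ] [ 0.538  -0.7999 -2.5501] 0.05035226087806285
```

View pics/w3.png

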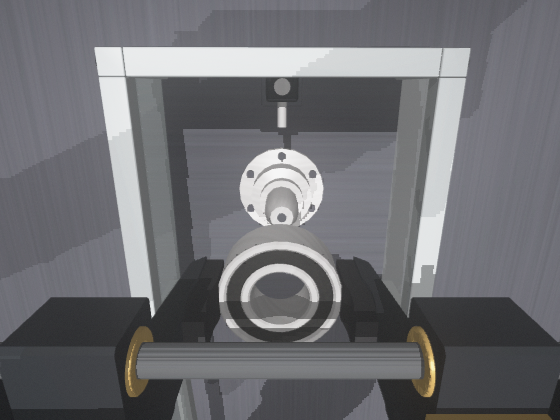

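View pics/side3.png

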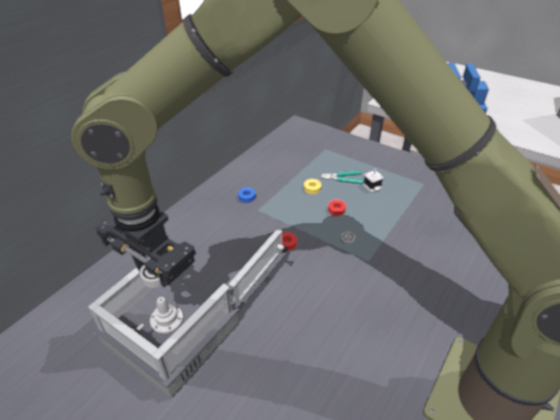

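The wrist view shows the bearing held level, with its face centre near (280,293). The arbor nose is just ahead at (281,216). I'll measure both in this same image.

```bash
python3 - <<'E'
from h import *
im=cv2.imread("pics/w3.png"); o=np.load("o3.npy",allow_pickle=True).item(); C=cam("wrist",o)
v=cv2.resize(im[140:350,200:360],None,fx=3.7,fy=2.8,interpolation=cv2.INTER_CUBIC)
v=cv2.resize(im[145:345,200:360],None,fx=3,fy=3,interpolation=cv2.INTER_CUBIC); cv2.imwrite("pics/w3c.png",v)
g=cv2.cvtColor(im,cv2.COLOR_BGR2GRAY)
for nm,(x0,y0,w,h),z in [("seal",(215,235,130,110),.2188),("flange",(230,140,105,90),.085)]:
    c=g[y0:y0+h,x0:x0+w]
    for th in (100,150,190):
      m=(c>th).astype(np.uint8)
      cs,_=cv2.findContours(m,cv2.RETR_CCOMP,cv2.CHAIN_APPROX_NONE)
      for k in cs:
        if len(k)<60: continue
        e=cv2.fitEllipse(k); p=(e[0][0]+x0,e[0][1]+y0); X=onz(C,p,z)
        print(nm,th,len(k),np.array(p),np.array(e[1]),X)
print(proj(C,[o["eef_pos"][0],o["eef_pos"][1],.2188]), proj(C,[.6233,.2508,.129]),proj(C,[.6233,.2508,.085]))
E
```

```text
seal 100 208 [279.4175 297.1925] [67.7268 77.8428] [0.6222 0.2509 0.2188]
seal 100 297 [279.3477 295.4397] [47.5805 52.2346] [0.6222 0.2517 0.2188]
seal 100 695 [277.4025 287.6749] [119.9691 134.6946] [0.6214 0.2554 0.2188]
seal 150 118 [279.542  322.1847] [10.2437 56.6009] [0.6222 0.2387 0.2188]
seal 150 210 [279.4543 294.1446] [56.2604 71.0504] [0.6222 0.2523 0.2188]
seal 150 340 [279.3054 292.6748] [ 97.307  116.2582] [0.6222 0.253  0.2188]
seal 190 116 [279.3842 321.7132] [10.9412 52.4309] [0.6222 0.239  0.2188]
seal 190 209 [279.2922 296.3634] [60.3659 70.9357] [0.6222 0.2513 0.2188]
seal 190 340 [279.2833 295.331 ] [102.3722 117.4031] [0.6222 0.2518 0.2188]
flange 100 400 [281.9071 185.0619] [102.4079 125.7521] [0.6239 0.2624 0.085 ]
flange 150 382 [280.8944 186.2855] [74.7334 82.0281] [0.6231 0.2615 0.085 ]
flange 190 62 [281.2393 215.562 ] [17.7874 22.728 ] [0.6234 0.238  0.085 ]
flange 190 320 [280.75   186.4491] [75.2996 80.5762] [0.623  0.2614 0.085 ]
flange 190 86 [280.9574 200.3388] [43.2097 44.0847] [0.6232 0.2504 0.085 ]
flange 190 129 [280.5633 202.2936] [64.2044 75.6615] [0.6229 0.2488 0.085 ]
[282.2383 298.1008] [281.3101 220.252 ] [281.1093 199.8266]
```

View pics/w3c.png

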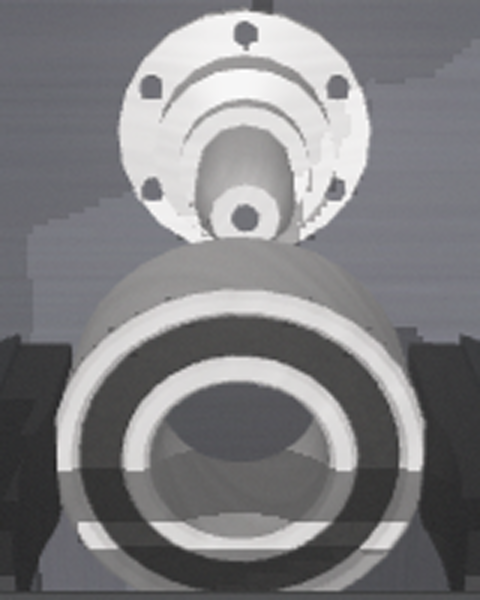

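```bash
python3 - <<'E'
from h import *
o=np.load("o3.npy",allow_pickle=True).item(); C=cam("wrist",o)
f=lambda x,y:(200+(x+.5)/3-.5,145+(y+.5)/3-.5)
zt=.2188
for n,a,b in [("sealout",(240,315),(240,588)),("sealin",(240,355),(240,561)),("outL-R",(57,440),(424,440)),("sealL-R",(80,445),(400,445)),("in",(123,455),(358,455)),("outrimtop",(240,290),(240,290))]:
    A,B=onz(C,f(*a),zt),onz(C,f(*b),zt); print(n,A,B,(A+B)/2,np.linalg.norm(A-B))
print("tip",onz(C,f(245,217),.129), "tip face L/R", onz(C,f(210,217),.129),onz(C,f(280,217),.129))
for z in (.06,.065,.07,.085):
  L,R,T=onz(C,f(119,130),z),onz(C,f(371,130),z),onz(C,f(244,11),z); print(z,(L+R)/2,R-L,T)
p=[onz(C,f(*a),.07) for a in [(245,33),(151,87),(338,87),(151,189),(338,189)]]; print(np.array(p))
E
```

```text
sealout [0.6223 0.2724 0.2188] [0.6223 0.2293 0.2188] [0.6223 0.2509 0.2188] 0.04310777452863917
sealin [0.6223 0.2666 0.2188] [0.6223 0.2339 0.2188] [0.6223 0.2503 0.2188] 0.03264153206663744
outL-R [0.5973 0.2537 0.2188] [0.6474 0.2536 0.2188] [0.6224 0.2537 0.2188] 0.050121619851459825
sealL-R [0.6004 0.2529 0.2188] [0.6442 0.2529 0.2188] [0.6223 0.2529 0.2188] 0.04377627689536755
in [0.6062 0.2513 0.2188] [0.6385 0.2513 0.2188] [0.6224 0.2513 0.2188] 0.03225661039318236
outrimtop [0.6223 0.276  0.2188] [0.6223 0.276  0.2188] [0.6223 0.276  0.2188] 0.0
tip [0.6233 0.253  0.129 ] tip face L/R [0.6158 0.2531 0.129 ] [0.6308 0.253  0.129 ]
0.06 [0.6236 0.2532 0.06  ] [ 0.0694 -0.0001  0.    ] [0.6233 0.286  0.06  ]
0.065 [0.6235 0.2546 0.065 ] [ 0.0682 -0.0001  0.    ] [0.6233 0.2868 0.065 ]
0.07 [0.6235 0.256  0.07  ] [ 0.067  -0.0001  0.    ] [0.6233 0.2876 0.07  ]
0.085 [0.6235 0.2602 0.085 ] [ 0.0634 -0.0001  0.    ] [0.6232 0.2901 0.085 ]
[[0.6235 0.2819 0.07  ]
 [0.5989 0.2677 0.07  ]
 [0.6479 0.2676 0.07  ]
 [0.5981 0.2394 0.07  ]
 [0.6487 0.2394 0.07  ]]
```

In the same image the bearing is at (0.6223, 0.2506) and the nose at (0.6233, 0.2530), with the 15 mm tip width matching. The top camera put the arbor at y 0.251. I'll go to just above the nose and look through the bore.

```bash
python3 - <<'E'
from h import *
robot.move_linear([.6244,.2521,.150],velocity=.08)
robot.pause(.3)
o=robot.observe(); im=robot.snapshot("wrist"); cv2.imwrite("pics/w4.png",im); np.save("o4.npy",o,allow_pickle=True)
print(o["time_s"],o["eef_pos"],o["contact_force"],o["grip_width"],o["ft_torque"])
cv2.imwrite("pics/w4c.png",cv2.resize(im[220:345,200:360],None,fx=4.8,fy=4.8,interpolation=cv2.INTER_CUBIC))
E
```

```text
10.5 [0.6246 0.2522 0.1504] [ 0.2971  0.4608 -1.8212] 0.050383946647524123 [-0.0539 -0.131   0.0205]
```

View pics/w4c.png

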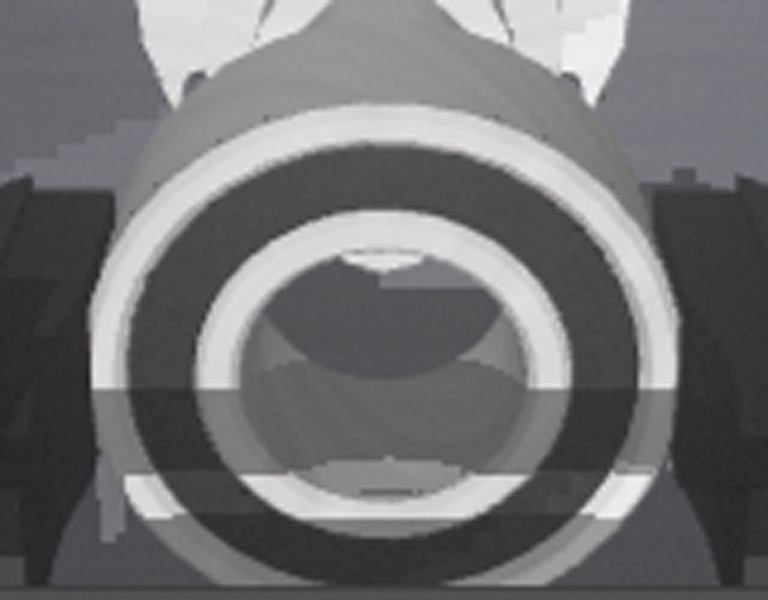

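```bash
python3 - <<'E'
from h import *
o=np.load("o4.npy",allow_pickle=True).item(); C=cam("wrist",o)
f=lambda x,y:(200+(x+.5)/4.8-.5,220+(y+.5)/4.8-.5)
e=onz(C,f(383,272),.129); print("nose -y edge",e,"centre y",e[1]+.0075)
zt=o["eef_pos"][2]+.0088; zb=zt-.021
for n,a,b in [("sealout",(385,142),(385,586)),("sealin",(385,210),(385,538)),("seal LR",(128,360),(640,360)),("bore LR",(240,375),(530,375))]:
    A,B=onz(C,f(*a),zt),onz(C,f(*b),zt); print(n,(A+B)/2,np.linalg.norm(A-B))
b=onz(C,f(385,377),zb); print("bore bottom -y edge",b,"centre y",b[1]+.0125)
E
```

```text
nose -y edge [0.6234 0.2453 0.129 ] centre y 0.2527879597205541
sealout [0.6236 0.2524 0.1592] 0.043824700051131024
sealin [0.6236 0.2519 0.1592] 0.03247954579600788
seal LR [0.6235 0.2539 0.1592] 0.0438378615269989
bore LR [0.6236 0.2524 0.1592] 0.024908546079033048
bore bottom -y edge [0.6236 0.2387 0.1382] centre y 0.2511738959513831
```

```bash
python3 - <<'E'
from h import *
x,y=.6243,.2530
for z in (.140,.135,.131,.128,.125,.122):
    robot.move_linear([x,y,z],velocity=.03)
    o=robot.observe(); F=o["contact_force"]; print(o["time_s"],z,o["eef_pos"],F,o["ft_torque"],o["grip_width"])
    if np.linalg.norm(F[:2])>8 or F[2]>6: print("stop"); break
E
```

```text
11.0333 0.14 [0.6241 0.253  0.1396] [ 0.9334  0.0698 -2.112 ] [-0.0299 -0.0877  0.0094] 0.050339288205199846
11.35 0.135 [0.6241 0.2529 0.1347] [ 0.5575  0.854  -1.7065] [-0.0129 -0.1407  0.0153] 0.05030230376624797
11.6333 0.131 [0.6241 0.2529 0.1307] [ 0.9573  0.5303 -1.8341] [-0.0677 -0.0419  0.0335] 0.050398583491115326
11.8833 0.128 [0.6241 0.2529 0.1277] [ 0.5362 -0.654  -2.392 ] [-0.06   -0.0368  0.0062] 0.05022020412088219
12.1333 0.125 [0.6241 0.2529 0.1247] [ 0.2158  0.0837 -1.3495] [ 0.039  -0.1049 -0.001 ] 0.050075859248438964
12.3833 0.122 [0.6241 0.2529 0.1217] [ 0.6038  0.116  -2.0629] [-0.0742 -0.0541 -0.0034] 0.050400298633371816
```

The bearing is sliding onto the arbor with no side load. Lowering until it touches the shoulder.

```bash
python3 - <<'E'
from h import *
x,y=.6243,.2530
for z in (.117,.113,.110,.109,.108,.1072,.1065,.106,.1055,.105,.1045):
    robot.move_linear([x,y,z],velocity=.02)
    o=robot.observe(); F=o["contact_force"]; print(o["time_s"],z,o["eef_pos"],F,o["ft_torque"],o["grip_width"])
    if np.linalg.norm(F[:2])>12 or F[2]>4: print("stop"); break
robot.pause(.2)
im=robot.snapshot("wrist"); cv2.imwrite("pics/w5.png",im)
for n in("side","top"): cv2.imwrite(f"pics/{n}5.png",robot.snapshot(n))
E
```

```text
12.7833 0.117 [0.6242 0.253  0.1168] [-1.0042  0.2166 -1.5411] [-0.0725 -0.1128 -0.0292] 0.050538222727503745
13.1333 0.113 [0.6242 0.2529 0.1128] [-0.4391 -0.5561 -2.0032] [-0.0371 -0.0636 -0.008 ] 0.05066546063746759
13.4333 0.11 [0.6242 0.2529 0.1098] [ 0.7561  0.241  -2.2032] [-0.0448 -0.0841  0.0299] 0.050410755597861366
13.6833 0.109 [0.6243 0.253  0.1089] [ 0.5315 -0.3239 -1.1283] [-0.0069 -0.0754  0.0329] 0.05026111883763743
13.9333 0.108 [0.6243 0.253  0.1079] [ 0.4573  1.1468 -2.2059] [ 0.0375 -0.0742 -0.0686] 0.050297090661725476
14.1833 0.1072 [0.6243 0.253  0.1072] [ 0.4125  0.3556 -1.6095] [ 0.0356 -0.152   0.0059] 0.050121713806107825
14.4333 0.1065 [0.6243 0.253  0.1071] [-2.6135 -1.8688  4.8338] [-0.2654  0.293  -0.0371] 0.05015093863797176
stop
```

View pics/w5.png

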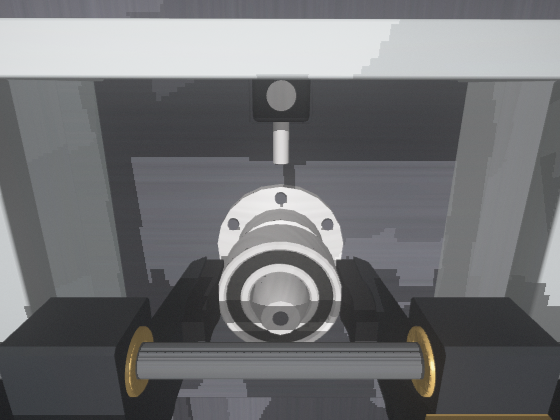

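It touches the shoulder at z 0.1071, against 0.1072 expected, with about 7 N upward. I'll open, lift straight up and look.

```bash
python3 - <<'E'
from h import *
robot.gripper_to(.068)
o=robot.observe(); print(o["time_s"],o["eef_pos"],o["contact_force"],o["grip_width"])
robot.move_linear([.6243,.2530,.150],velocity=.06)
robot.move_linear([.6243,.2530,.21],velocity=.12)
robot.pause(.2)
o=robot.observe(); im=robot.snapshot("wrist"); cv2.imwrite("pics/w6.png",im); np.save("o6.npy",o,allow_pickle=True); C=cam("wrist",o)
print(o["time_s"],o["eef_pos"],o["contact_force"])
print(proj(C,[.6236,.2525,.116]),proj(C,[.6236,.2525,.129]))
cv2.imwrite("pics/w6c.png",cv2.resize(im[120:300,180:380],None,fx=3.3,fy=3.3,interpolation=cv2.INTER_CUBIC))
E
```

```text
15.2333 [0.6243 0.253  0.1063] [ 0.1768 -0.1929  0.0217] 0.06784399144411367
16.9583 [0.6238 0.2527 0.2089] [-0.5763 -0.0164 -0.2209]
[281.3599 214.6703] [281.3969 221.5279]
```

View pics/w6c.png

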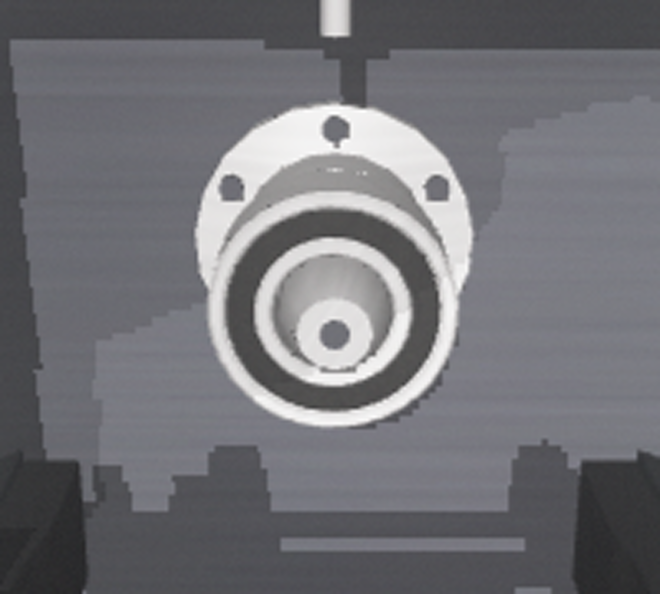

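It is seated: the ring is concentric around the nose, flat, and let go. Next I'll size-check it, then plan the door push with the tool turning with the door.

```bash
cat > d.py <<'E'
from h import *
H=np.array([.5235,.146])
def pose(th,c=.015,r=.13,z=.100):
    d=np.array([np.cos(th),-np.sin(th)]); n=np.array([-np.sin(th),-np.cos(th)])
    p=H+r*d+c*n
    R=Ro.from_euler('z',-th)*Ro.from_quat([2**.5/2,2**.5/2,0,0])
    x=R.as_quat(); return [p[0],p[1],z],[x[3],x[0],x[1],x[2]]
E
python3 - <<'E'
from d import *
o=np.load("o6.npy",allow_pickle=True).item(); C=cam("wrist",o)
f=lambda x,y:(180+(x+.5)/3.3-.5,120+(y+.5)/3.3-.5)
for z in (.112,.116,.120):
  for a,b in [((208,310),(459,310)),((335,192),(335,427))]:
    A,B=onz(C,f(*a),z),onz(C,f(*b),z); print(z,(A+B)/2,np.linalg.norm(A-B))
print("tip",onz(C,f(335,334),.129))
for th,c in [(1.526,.05),(1.526,.015),(1.2,.015),(.8,.015),(.4,.015),(0,.015)]:
    p,q=pose(th,c); print(th,p,robot.ik(p,q))
E
```

```text
0.112 [0.6232 0.2518 0.112 ] 0.052490183533830156
0.112 [0.6235 0.2511 0.112 ] 0.052237932979449016
0.116 [0.6232 0.2533 0.116 ] 0.051597159923329826
0.116 [0.6235 0.2525 0.116 ] 0.051349200946643025
0.12 [0.6232 0.2547 0.12  ] 0.05070413631282949
0.12 [0.6235 0.254  0.12  ] 0.050460468913837056
tip [0.6235 0.253  0.129 ]
1.526 [np.float64(0.47937173437464875), np.float64(0.01389134709301418), 0.1] [-0.1132  0.7678 -0.0193  2.1211  0.0536  0.2531 -1.7051]
1.526 [np.float64(0.5143366228061513), np.float64(0.015458694205997551), 0.1] [-0.1076  0.7883 -0.0199  2.019   0.0431  0.3346 -1.6883]
1.2 [np.float64(0.5566259217924592), np.float64(0.01939955250711047), 0.1] [-0.0608  0.8186 -0.0963  1.8903  0.1655  0.4403 -1.4766]
0.8 [np.float64(0.6033115308516387), np.float64(0.04229310754285454), 0.1] [-0.0481  0.8622 -0.1741  1.7401  0.2499  0.561  -1.1749]
0.4 [np.float64(0.6373966540857453), np.float64(0.08155970058983214), 0.1] [-0.0632  0.9047 -0.2532  1.6153  0.3256  0.6634 -0.8817]
0 [np.float64(0.6535), np.float64(0.131), 0.1] [-0.0914  0.9393 -0.3411  1.5319  0.4111  0.7419 -0.6089]
```

The bearing measures 52 mm across with its face at z ≈ 0.115, centred within 1 mm of the nose. Now the door.

```bash
python3 - <<'E'
from d import *
robot.gripper_to(0.0)
p,q=pose(1.526,.05,z=.20)
robot.move_linear([.55,.15,.21],velocity=.2)
robot.reach(p,q)
p,q=pose(1.526,.05)
robot.move_linear(p,velocity=.12,attitude=q)
o=robot.observe(); print(o["time_s"],o["eef_pos"],o["contact_force"],o["grip_width"])
for n in("side","top"): cv2.imwrite(f"pics/{n}7.png",robot.snapshot(n))
a=cv2.imread("pics/top7.png")[120:280,40:260]; b=cv2.imread("pics/side7.png")[200:400,85:305]
cv2.imwrite("pics/c7.png",np.hstack([cv2.resize(a,(400,400*160//220)),cv2.resize(b,(400,290))[:290]]))
E
```

```text
20.7333 [0.4798 0.014  0.1004] [-0.7587 -0.6375  0.3742] 0.0001930918428263692
```

View pics/c7.png

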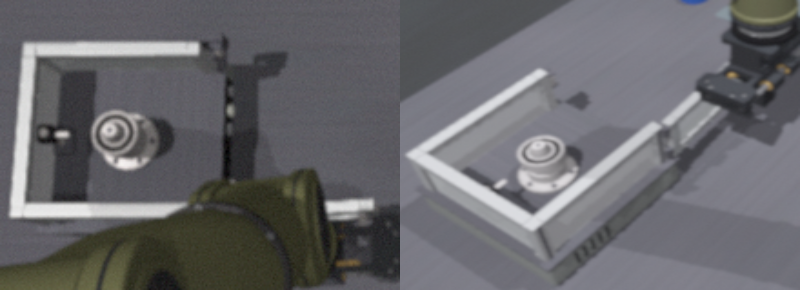

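Both views show the bearing seated level on the arbor, and the gripper outside the door's outer face. Pushing the door along its arc.

```bash
python3 - <<'E'
from d import *
p,q=pose(1.526,.015); robot.move_linear(p,velocity=.05,attitude=q)
o=robot.observe(); print(o["time_s"],o["eef_pos"],o["contact_force"])
for th in list(np.arange(1.4,.25,-.14))+[.28,.2]:
    p,q=pose(th); robot.move_linear(p,velocity=.06,attitude=q)
    o=robot.observe(); F=o["contact_force"]; print(round(o["time_s"],2),round(float(th),3),o["eef_pos"],F)
    if np.linalg.norm(F)>12: print("stop"); break
for n in("side","top","wrist"): cv2.imwrite(f"pics/{n}8.png",robot.snapshot(n))
a=cv2.imread("pics/top8.png")[120:280,40:260]; b=cv2.imread("pics/side8.png")[200:360,85:305]
cv2.imwrite("pics/c8.png",np.vstack([np.hstack([cv2.resize(a,(400,290)),cv2.resize(b,(400,290))]),np.hstack([cv2.resize(cv2.imread("pics/wrist8.png"),(400,300))]*2)]))
E
```

```text
21.6833 [0.5139 0.0154 0.0999] [-0.0443  0.1899  0.3048]
22.11 1.4 [0.5305 0.0153 0.0999] [ 0.1818 -0.336  -0.7322]
22.57 1.26 [0.5484 0.0176 0.0999] [ 0.0923  0.0334 -0.7679]
23.02 1.12 [0.5661 0.0224 0.0999] [0.0255 0.5532 0.7146]
23.48 0.98 [0.5829 0.0295 0.0999] [0.6727 0.3067 0.2997]
23.94 0.84 [0.5986 0.039  0.0999] [-0.683  -2.0056  1.1885]
24.4 0.7 [0.6128 0.0505 0.0999] [-0.9131 -0.3185 -0.1051]
24.86 0.56 [0.6253 0.0639 0.0999] [-0.0654  0.4926  0.7072]
25.32 0.42 [0.6357 0.0789 0.0999] [ 0.4912 -0.8255 -0.2231]
25.77 0.28 [0.644  0.0952 0.0999] [-0.9963 -0.2551  0.426 ]
26.02 0.28 [0.6442 0.0951 0.1   ] [-1.1062  0.5614  0.5432]
26.35 0.2 [0.6479 0.1058 0.1   ] [ 0.4032 -0.4083 -0.5441]
```

View pics/c8.png

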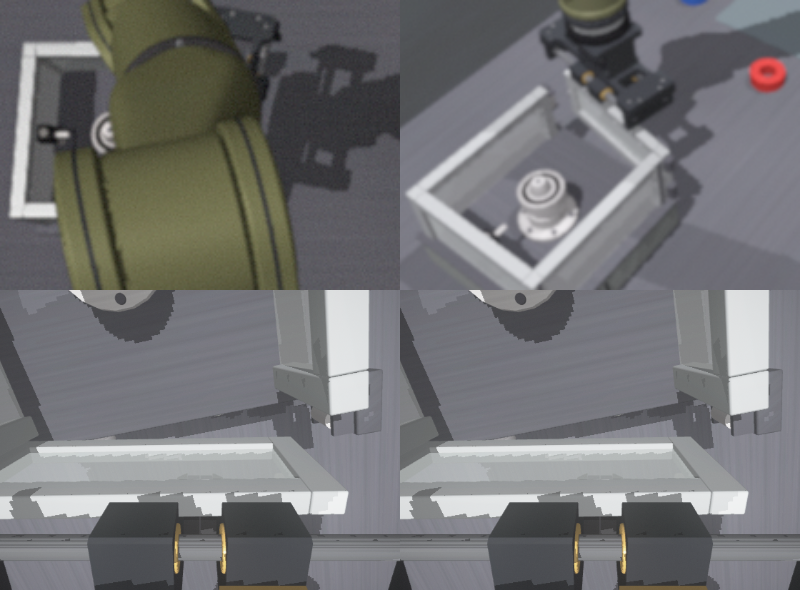

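The side view shows the door following, nearly closed, and the bearing still seated. I'll push through the catch in small steps and watch the force.

```bash
python3 - <<'E'
from d import *
for th in [.14,.1,.07,.05,.035,.02,.01,0,-.01,-.02,-.03,-.04,-.05,-.06,-.07,-.08]:
    p,q=pose(th); q=pose(max(th,0))[1]
    robot.move_linear(p,velocity=.03,attitude=q)
    o=robot.observe(); F=o["contact_force"]; print(round(o["time_s"],2),th,o["eef_pos"],F)
    if -F[1]>11: print("stop"); break
robot.pause(.3); print(robot.observe()["contact_force"])
for n in("side","wrist"): cv2.imwrite(f"pics/{n}9.png",robot.snapshot(n))
b=cv2.imread("pics/side9.png")[200:360,85:305]
cv2.imwrite("pics/c9.png",np.hstack([cv2.resize(b,(400,290)),cv2.resize(cv2.imread("pics/wrist9.png"),(390,290))]))
E
```

```text
26.91 0.14 [0.6501 0.1135 0.1   ] [-0.0936 -0.403  -0.3859]
27.23 0.1 [0.6513 0.1186 0.1   ] [-0.2062  0.0886  0.7246]
27.52 0.07 [0.6521 0.1222 0.1   ] [-0.7155  0.238  -0.0969]
27.77 0.05 [0.6524 0.1223 0.1   ] [-2.5277 -5.5551  2.4514]
28.02 0.035 [0.6526 0.1227 0.1   ] [-1.9268 -7.4902  3.6421]
28.27 0.02 [0.653  0.1256 0.1   ] [-1.3906 -6.353   2.0846]
28.52 0.01 [0.6534 0.1301 0.1   ] [-0.4592 -1.4247  0.2246]
28.77 0 [0.6535 0.1302 0.1   ] [-0.5155 -4.2214  2.5538]
29.02 -0.01 [0.6535 0.1301 0.1   ] [-1.227  -6.1804  3.8193]
29.27 -0.02 [0.6535 0.1301 0.1   ] [-2.8266 -8.6613  4.7778]
29.52 -0.03 [0.6534 0.1301 0.1   ] [ -2.0259 -10.1378   6.6583]
29.77 -0.04 [0.6534 0.13   0.1   ] [ -4.0597 -13.9836   8.0508]
stop
[ -3.0686 -11.7385   6.8048]
```

View pics/c9.png

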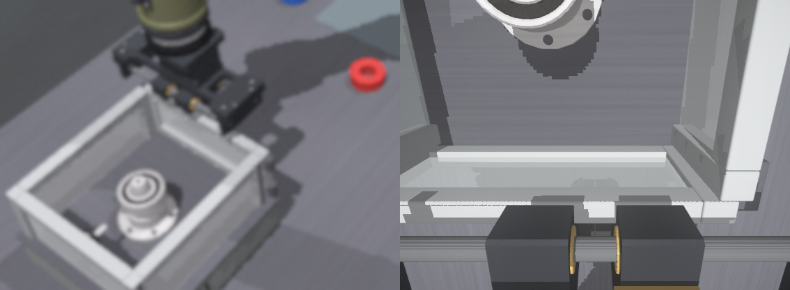

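The force rose to 7.5 N over the catch, then fell to 1.4 N as the tool jumped in, then met a hard stop at y 0.130: the catch has snapped. I'll back off and check all three things.

```bash
python3 - <<'E'
from d import *
q=pose(0)[1]
robot.move_linear([.6535,.07,.100],velocity=.08)
robot.move_linear([.6535,.03,.22],velocity=.15)
o=robot.observe(); print(o["time_s"],o["eef_pos"],o["contact_force"])
im=robot.snapshot("wrist"); cv2.imwrite("pics/w10.png",im); np.save("o10.npy",o,allow_pickle=True)
robot.reach([.5,-.15,.3],q)
o=robot.observe(); print(o["time_s"],o["contact_force"])
t=robot.snapshot("top");s=robot.snapshot("side"); cv2.imwrite("pics/top10.png",t);cv2.imwrite("pics/side10.png",s)
cv2.imwrite("pics/c10.png",cv2.resize(t[125:260,40:260],None,fx=3.6,fy=3.6,interpolation=cv2.INTER_CUBIC))
cv2.imwrite("pics/c11.png",cv2.resize(s[225:400,85:305],None,fx=3.4,fy=3.4,interpolation=cv2.INTER_CUBIC))
E
```

```text
32.1333 [0.6528 0.0304 0.2191] [-0.8676 -0.3825  0.712 ]
33.1667 [ 0.6501 -0.4388  0.3361]
```

View pics/c10.png

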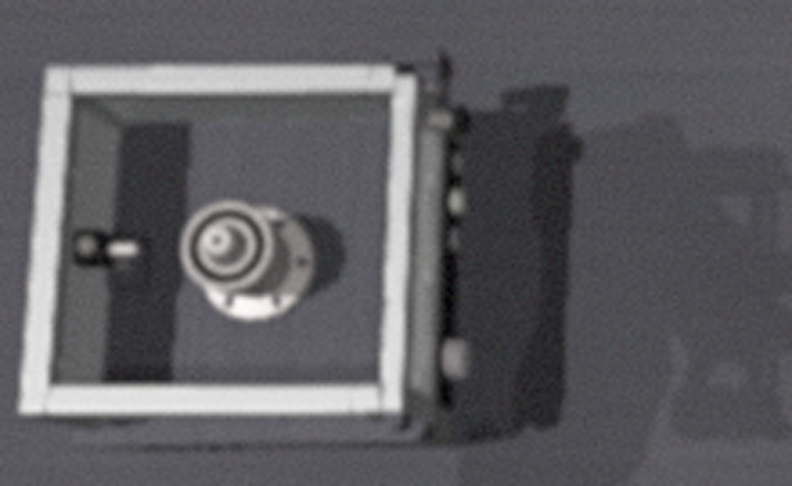

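View pics/c11.png

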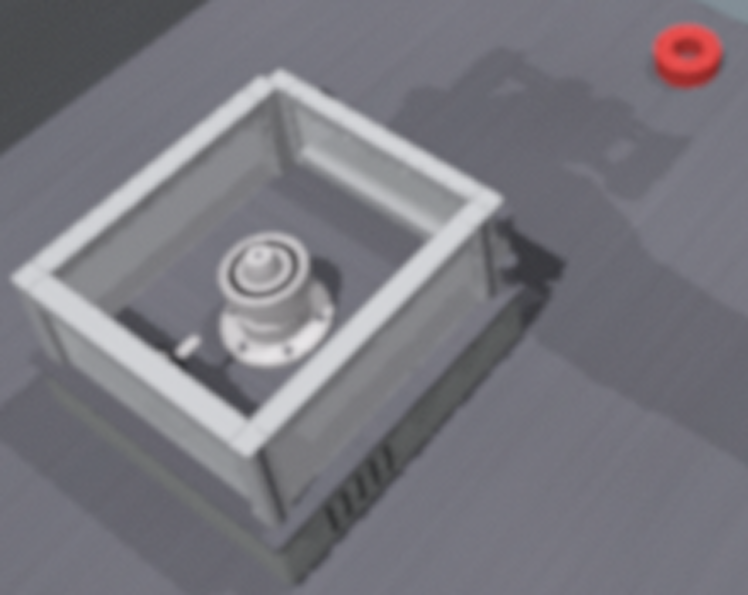

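View pics/top10.png

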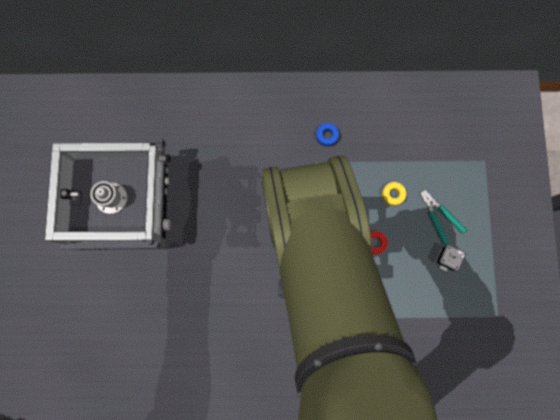

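```bash
python3 - <<'E'
from d import *
C=cam("top"); f=lambda p:(40+(p[0]+.5)/3.6-.5,125+(p[1]+.5)/3.6-.5)
t=cv2.imread("pics/c10.png",0)
pts=[]
for y in range(100,390,4):   # outer (right) edge of the door's bright top rail
    r=t[y,385:440].astype(int); j=[i for i in range(len(r)-1) if r[i]>=165 and r[i+1]<165]
    if j: pts.append(onz(C,f((385+j[-1],y)),.14)[:2])
pts=np.array(pts); k=np.polyfit(pts[:,0],pts[:,1],1); print(len(pts),"slope rad",k[0],"y at mid",np.polyval(k,.62), "resid",np.std(pts[:,1]-np.polyval(k,pts[:,0])))
robot.close_job()
E
```

```text
73 slope rad 0.0004859349176161287 y at mid 0.14035226609923013 resid 0.0003494857092499448
the job is handed in; nothing more can be done
```

The big bearing is seated on the arbor, the guard door is shut on its catch, and the job is handed in. That took about 33 s of the 69 s, and the hand-in gave no verdict.

- **Bearing:** I gripped the grey bearing with black seals and slid it over the arbor with almost no side force. I lowered it slowly to first contact, at a tool height of 0.1071 m against 0.1072 expected. I then let go and lifted clear. Afterwards the wrist view showed it level, 52 mm across and centred within about 1 mm of the nose.
- **Door:** I pushed it shut along its arc. The force rose to about 7.5 N at the catch and dropped to 1.4 N as the door snapped in, then the tool met a hard stop. After backing off, the top view put the door edge at 0.0005 rad from parallel to the stand's front.
- **Bystanders:** I did not touch any of them. In the last top view the motor and cutters were where they started, but the arm hid the small bearing, so I did not re-check its position.
- **Disagreement:** The top and wrist cameras differed by about 2 mm on the arbor's y position. I settled this by looking through the bore just before lowering.

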